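# Third gear on the repaired game shifter

### The job

Test the repaired driving-game gear shifter with the red knob: move its lever across the neutral slot to the right-hand side as seen from the robot, then push it forward, away from the robot, fully home into the slot end marked with the green dot, and leave it there. Leave the lever of the blue-knobbed shifter where it is.

Things in the scene. Friction and masses are not known exactly. Their poses are not given: they have to be found in the camera images.
- red_shifter: Gear shifter with the red knob, screwed to the bench: steel foot 190 x 130 x 6 mm, black housing 150 (x) x 130 (y) mm. Origin: centre of its underside, on the bench. x is the lever's forward (away from the robot), y its left, z up; turned up to 19 degrees. The lever tilts about a hidden pivot 25 mm above the origin: up to 0.22 rad left or right, 0.24 rad forward or back.
- red_gate (a point): Centre of the top face of its aluminium gate plate, 110 x 110 mm, 135 mm above the bench. Neutral slot 24 mm wide along y through it; two channels 20 mm wide along x, centred 22 mm left and right of it, 34 mm long each way. Two blocks 24 mm wide between the channels stop the rod (10 mm thick). Green dot, 14 mm, on the plate beyond the right channel's forward end.
- red_knob (a point): Centre of the red ball knob, 36 mm across, 180 mm from the pivot (205 mm above the bench when upright, up to 10 mm lower tilted). It travels about 39 mm left or right and 43 mm forward or back of the middle. The lever starts in neutral, left of the middle; it has light friction (about 1.5 N at the knob), no spring, and stays where it is left.
- blue_knob (a point): Centre of the blue ball knob of a second shifter of the same make and size (same green dot), a bystander. Its lever stands anywhere along its own neutral slot. The two shifters stand side by side, either one on the left.
Mind the look-alikes: they are no part of the job. Leave any white look-alike of the red_shifter alone.

How it is judged:
By the outcome, as a careful person would: the job done as asked, in the order asked, and still so for the second after the job is handed in, with the robot touching nothing.
It also fails if it takes over 32 s, if anything falls off the work surface, if the arm or the gripper's body presses on something with over 40 N, if the wrist force passes 120 N, or if a joint passes its speed limit or range.

### The arm

A 6-joint arm with a two-finger parallel gripper is mounted at the origin on the work surface. World frame = base frame: x ahead of the robot, y to its left, z up, the work surface at z = 0. Lengths are in mm, angles in degrees, forces in N, time in s.
With the tool pointing down it reaches from about 350 to 850 mm from the base axis. Payload 8.1 kg.
Tool frame: the origin (TCP) lies at the very end of the fingers, on their centre line; the grasp point (between the pads) lies 19 mm behind it; z points along the fingers, y is the line along which they close (so a half turn about z gives the same grasp; the last joint's range is limited). The gripper opens to 85 mm and grips with 20 to 120 N. Pads are 22 mm wide; open, the fingers measure 114 mm over their backs; the gripper's body (76 mm by 85 mm) begins 54 mm behind the grasp point. The pads swing forward as they close: fully open they stand 13 mm farther back than shut.
Start: joints at [59.049, 7.471, 85.268, -0, 87.261, -4.893], TCP at [263.55, 539.024, 231.292] pointing down, gripper open.
Joint ranges: [-169.43, 169.43], [-51.17, 129.36], [1.28, 143.12], [-76.62, 256.62], [0, 156.53], [-152.29, 152.29]. Speed limits (degrees/s): [136.94, 136.94, 159.86, 180, 180, 180].

### API

Orientations are given as [roll, pitch, yaw] about the fixed x, y, z axes, in that order (R = Rz(yaw) Ry(pitch) Rx(roll)).
In Python, from bench import sense, eyes, job, models gives the robot as it stands. The module is installed in compiled form; this text tells all that it offers.
- The arm moves only by the tool apply_moves, never from a script. Its argument "rows" is a list of rows, each a list of 6 numbers: the shift along the tool's x, y, z in mm, then the turn, a rotation vector about the tool's x, y, z in rad. In form: [[dx, dy, dz, rx, ry, rz], ...]. A call has exactly 5 rows; each row shifts and turns the commanded pose from where the row before left it, along the tool's axes as they then stand; what a row does not reach is not made up. A row lasts 1/8 s, in which the tool goes at most 62.5 mm and 10.7 degrees, less where a joint would pass 70% of its speed; a pose out of reach is approached as far as the arm can. A call is refused whole if a number of a shift passes 62.5 or a number of a turn 0.188, either way. A call with a gripper value outside its range is refused whole. "fingers" is the finger opening in mm, from 0 to 85.4, set as the call begins (left out, the last holds). The fingers move at their own pace and stop on an object; "grip_force" is the grip in N (left out, the last holds). Time passes only in rows, so rows that do not move let the fingers close, or fill a call up. It gives the time, the measured TCP pose, the force, the opening and the grip force at its end, in the units of the state.
- sense(): the state, without advancing time (a new reading comes with each control period).
- eyes.snapshot(name): name is "scene" or "top" or "wrist"; returns (picture, depth): 420x560x3 uint8, red, green, blue; 420x560 float32, mm along the optical axis (not along the pixel's ray), 0 where there is no reading.
- eyes.get_calibration(name): a dict with "intrinsics" (3x3 intrinsics, pixels), "D" ([k1, k2, p1, p2, k3] as OpenCV has them; the pictures are not rectified), "R" (3x3) and "t" (3): a world point X has camera coordinates R X + t; the wrist camera has in their place "mount" (4x4, takes a point from camera to tool coordinates, whose origin is the TCP and whose axes are the flange's). Camera axes: x right, y down, z forward; pixel columns grow to the right and rows downward; lengths in mm; the calibration is good to about 2 mm. A picture is of the moment at which its call begins: read the wrist's pose just before it. get_calibration takes no time and is no camera call.
- job.hand_in(): hands the job in; it is judged then, once.
Trained networks look in the newest picture that a camera, given by its name, has taken for a name from the list of things; names that differ only in an ending like _2 or _b are one class to them, and where a whole thing is asked for, a point or a joint stands for the part that bears it (a point fixed in the world has none). Each returns a list of dicts, best first, with "confidence" (0 to 1); they miss things now and then, are a little off and sometimes report something else, mostly with a low value. They report only what shows in the picture. A call takes as long as a camera call. They do not tell look-alikes from the thing itself.
- models.boxes_of(name, camera): "xyz" ([x, y, z] in mm, in world coordinates, good to about 4 mm: the middle of the surface that is visible of it).
- models.cut_out(name, camera): "pixels" (420x560 bool, what is visible of it).
- models.place_of(name, camera): "xyz" ([x, y, z] in mm, in world coordinates, good to about 4 mm: a listed point, or the origin of a listed thing).
The state is a dict: "time": time; "joint_pos": joint angles; "qd": joint speeds; "joint_efforts": joint torques, N m; "tool_pos": TCP position; "tcp_rot": TCP orientation; "ft_force": force on the tool from outside, world axes, zero at the start; "wrist_torque": the same for the moment, N m; "finger_gap": finger opening in mm; "grip_force": force on a finger pad.
Only numpy, scipy, OpenCV 4.12 (cv2) and the standard library are available. Lean on these libraries where they do the work, as an engineer would, in place of code of your own. Each camera call takes 0.05 s, during which the arm holds its last target. There are 200 camera calls.

## Working session

There is one attempt and no reset: what is moved stays moved. The work goes in short steps, Python scripts to look and compute and a tool call to move; the robot and the scene stay as the last step left them, time stands still between calls to the robot, and variables do not carry over. Pictures are saved under pics/ and viewed, at most 10 in all, crops included, and the job is handed in when it is done.

Besides the shell and the picture viewer there is one more tool, called after "Emit:" as a command line: name --pt "numbers of a row" for each row, then --argument value for the rest. apply_moves: Moves the arm, as the interface text tells. Its arguments: {"type":"object","properties":{"rows":{"type":"array"},"fingers":{"type":"number"},"grip_force":{"type":"number"}},"required":["rows"]}

```bash
mkdir -p pics; python3 - <<'E'
from bench import sense, eyes, job, models
import cv2
s=sense();print(s)
for c in ["scene","top"]:
    p,d=eyes.snapshot(c);cv2.imwrite(f"pics/{c}0.png",p[:,:,::-1])
    for n in ["red_gate","red_knob","blue_knob","red_shifter"]:
        print(c,n,[(a["xyz"],a["confidence"]) for a in models.place_of(n,c)])
E
```

```text
{'time': 0.0, 'joint_pos': array([ 5.90483954e+01,  7.51290150e+00,  8.53296743e+01,  1.17766901e-04,
        8.72623615e+01, -4.89336110e+00]), 'qd': array([-0.03736293,  0.03897451,  0.09565413,  0.06153544, -0.08345288,
       -0.00670215]), 'joint_efforts': array([-2.86061095e-04, -5.69381833e+01, -5.00565791e+01, -4.05852870e-04,
        1.45599333e-02, -3.30188595e-05]), 'tool_pos': array([263.26702654, 538.54095147, 230.26365871]), 'tcp_rot': array([-1.79895455e+02, -9.06849658e-03,  1.53941743e+02]), 'ft_force': array([ 0.02648776, -0.09428066, -1.04953069]), 'wrist_torque': array([0.02558935, 0.06895401, 0.04964919]), 'grip_force': 0.0, 'finger_gap': 85.44324723980228}
scene red_gate [([271.7, -249.2, 136.5], 0.77), ([540.0, -175.8, 139.3], 0.7)]
scene red_knob [([273.4, -258.1, 202.0], 0.57), ([551.6, -147.3, 200.3], 0.56)]
scene blue_knob []
scene red_shifter [([540.5, -174.5, 2.4], 0.87), ([273.7, -254.3, 2.8], 0.63)]
top red_gate [([271.1, -259.0, 135.1], 0.96), ([541.9, -171.7, 133.5], 0.83)]
top red_knob [([555.8, -147.4, 200.8], 0.53), ([270.7, -253.2, 204.5], 0.5)]
top blue_knob [([512.8, 172.6, 202.2], 0.85)]
top red_shifter [([269.8, -260.0, 0.6], 0.92), ([534.6, -176.5, 1.4], 0.75), ([543.5, -171.8, 133.8], 0.32)]
```

```bash
python3 -c "
import cv2,numpy as np
a=[cv2.imread('pics/%s0.png'%c) for c in ('scene','top')]
cv2.imwrite('pics/both.png',cv2.resize(np.vstack(a),(400,600)))"
```

```text
(no output)
```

View pics/top0.png

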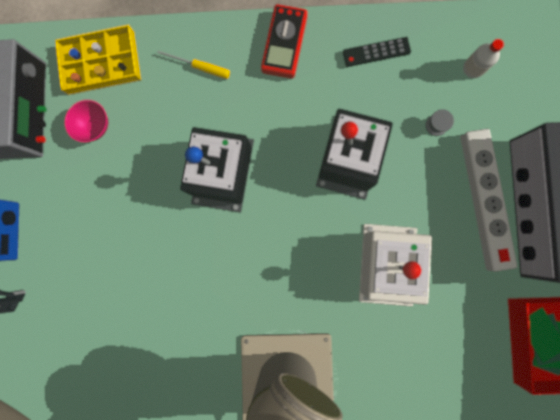

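View pics/scene0.png

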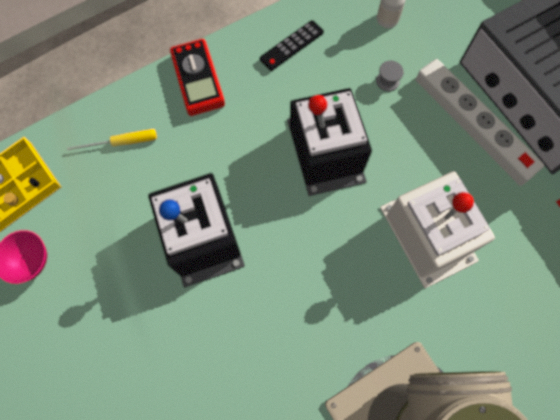

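The top view shows the black red-knob shifter at about px (358,148), with its knob at (350,130) left of the middle. The white look-alike is at about (400,268) and the blue shifter at (215,165). Next I'll measure the plate's yaw and refine the knob position.

```bash
cat > h.py <<'E'
import numpy as np, cv2
from bench import sense, eyes, models
def cal(c):
    k=eyes.get_calibration(c);return [np.array(k[x],float) for x in ("intrinsics","D","R","t")]
def onplane(px,z,c="top"):
    K,D,R,t=cal(c)
    u=cv2.undistortPoints(np.array(px,float).reshape(-1,1,2),K,D).reshape(-1,2)
    r=np.c_[u,np.ones(len(u))]@R; o=-R.T@t
    return o+r*((z-o[2])/r[:,2])[:,None]
def cloud(d,c):
    K,D,R,t=cal(c); v,u=np.nonzero(d>0)
    n=cv2.undistortPoints(np.c_[u,v].astype(float).reshape(-1,1,2),K,D).reshape(-1,2)
    return (np.c_[n,np.ones(len(n))]*d[v,u][:,None]-t)@R, u, v
E
python3 - <<'E'
from h import *
for c in ("top","scene"):
    p,d=eyes.snapshot(c)
    X,u,v=cloud(d,c); col=p[v,u].astype(int)
    near=np.hypot(X[:,0]-541,X[:,1]+173)<95
    m=near&(abs(X[:,2]-135)<8)&(col.min(1)>110)
    r=cv2.minAreaRect(X[m][:,:2].astype(np.float32)); print(c,"plate",m.sum(),r)
    g=near&(abs(X[:,2]-135)<12)&(col[:,1]>col[:,0]+40)&(col[:,1]>col[:,2]+25)
    print("dot",g.sum(),X[g].mean(0))
    k=near&(col[:,0]>120)&(col[:,0]>2*col[:,1])&(X[:,2]>170)
    K=X[k]; s=np.linalg.lstsq(np.c_[2*K,np.ones(len(K))],(K**2).sum(1),rcond=None)[0]
    print("knob",len(K),s[:3],np.sqrt(s[3]+s[:3]@s[:3]),K.mean(0),K.max(0),K.min(0))
    px=np.array([u[k].mean(),v[k].mean()]);print(onplane(px,203,c))
E
```

```text
top plate 1672 ((540.8115844726562, -176.08285522460938), (110.04955291748047, 111.59979248046875), 72.71488952636719)
dot 19 [ 578.76467321 -209.88793482  137.26999535]
knob 158 [ 553.35490459 -148.31837709  206.1321966 ] 14.863413849923228 [ 551.67664188 -149.09663068  216.44256598] [ 566.98795027 -137.49222732  221.88466609] [ 537.41834867 -162.14861764  205.78204671]
[[ 555.47766214 -151.09798306  203.        ]]
scene plate 1995 ((539.3944091796875, -174.5019073486328), (109.76763153076172, 112.30625915527344), 72.63397216796875)
dot 23 [ 576.34145772 -208.89932858  137.33917103]
knob 221 [ 550.94512682 -146.36293202  205.62550404] 16.061166020150807 [ 548.25485706 -144.5978779   216.70410704] [ 566.08561474 -129.54869317  222.56386117] [ 534.41724562 -160.93402983  206.50737585]
[[ 554.52043224 -149.74101796  203.        ]]
```

Emit:
apply_moves --pt "0 0 -40 0 0 -0.153" --pt "0 0 -40 0 0 0" --pt "-30 -36 0 0 0 0" --pt "-30 -36 0 0 0 0" --pt "-30 -36 0 0 0 0" --fingers 85 --grip_force 20

```text
time: 1.23
tool_pos: [317.7, 408.0, 311.5]
tcp_rot: [180.0, 0.0, 162.7]
ft_force: [0.4, 0.4, 0.5]
finger_gap: 85.2
grip_force: 0.0
```

Emit:
apply_moves --pt "-35 -42 0 0 0 0" --pt "-35 -42 0 0 0 0" --pt "-35 -42 0 0 0 0" --pt "-35 -42 0 0 0 0" --pt "-35 -42 0 0 0 0"

```text
time: 1.85
tool_pos: [422.5, 155.0, 311.6]
tcp_rot: [180.0, 0.1, 162.7]
ft_force: [1.2, 0.1, -0.2]
finger_gap: 84.8
grip_force: 0.0
```

Emit:
apply_moves --pt "-35 -42 0 0 0 0" --pt "-35 -42 0 0 0 0" --pt "-35 -42 0 0 0 0" --pt "-35 -42 0 0 0 0" --pt "-35 -42 0 0 0 0"

```text
time: 2.48
tool_pos: [527.2, -97.7, 311.6]
tcp_rot: [180.0, 0.0, 162.7]
ft_force: [1.2, 0.8, 0.6]
finger_gap: 84.7
grip_force: 0.0
```

Emit:
apply_moves --pt "-25 -30 0 0 0 0" --pt "0 0 0 0 0 0" --pt "0 0 0 0 0 0" --pt "0 0 0 0 0 0" --pt "0 0 0 0 0 0"

```text
time: 3.1
tool_pos: [541.6, -131.0, 311.6]
tcp_rot: [180.0, 0.0, 162.8]
ft_force: [0.1, -0.5, 0.2]
finger_gap: 85.0
grip_force: 0.0
```

```bash
python3 - <<'E'
from h import *
s=sense();print(s["tool_pos"],s["tcp_rot"])
from scipy.spatial.transform import Rotation as Ro
R=Ro.from_euler("xyz",s["tcp_rot"],degrees=True).as_matrix()
p,d=eyes.snapshot("wrist");cv2.imwrite("pics/w1.png",p[:,:,::-1])
k=eyes.get_calibration("wrist");K=np.array(k["intrinsics"]);M=np.array(k["mount"])
v,u=np.nonzero(d>0)
n=cv2.undistortPoints(np.c_[u,v].astype(float).reshape(-1,1,2),K,np.array(k["D"])).reshape(-1,2)
X=(np.c_[n,np.ones(len(n))]*d[v,u][:,None])@M[:3,:3].T+M[:3,3]
X=X@R.T+s["tool_pos"];col=p[v,u].astype(int)
m=(np.hypot(X[:,0]-541,X[:,1]+173)<95)&(col[:,0]>100)&(col[:,0]>2*col[:,1])&(X[:,2]>180)
Q=X[m];print(len(Q))
if len(Q)>50:
    b=np.linalg.lstsq(np.c_[2*Q,np.ones(len(Q))],(Q**2).sum(1),rcond=None)[0]
    print(b[:3],np.sqrt(b[3]+b[:3]@b[:3]),Q.min(0),Q.max(0))
print([(a["xyz"],a["confidence"]) for n in("red_knob","red_gate") for a in models.place_of(n,"wrist")])
E
```

```text
[ 541.62862917 -131.01552658  311.64302747] [1.79996168e+02 3.21787474e-02 1.62787173e+02]
1337
[ 532.38779003 -160.62298285  293.82680194] 82.08975838560293 [ 530.40539584 -164.60406793  200.07401312] [568.03136866 -94.67544091 393.54788836]
[([551.1, -148.9, 205.5], 0.8), ([543.3, -177.0, -1.6], 0.4), ([539.0, -177.2, 137.3], 0.96)]
```

View pics/w1.png

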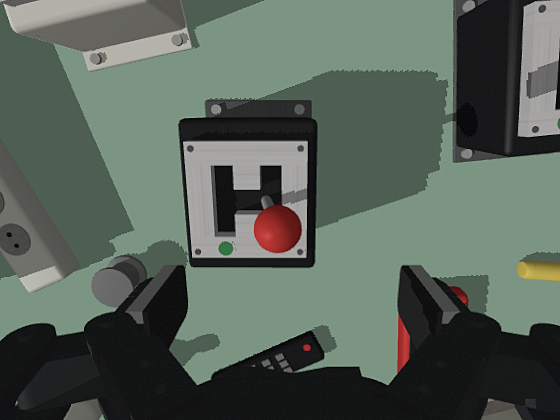

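The wrist view shows the lever upright in the neutral slot and left of the middle. The knob is at px (277,228) and the green dot at (225,248), beyond the right channel's forward end. The wrist estimate of the knob, (551,-148.5), agrees with the earlier ones. Next I'll descend and straddle it.

Emit:
apply_moves --pt "-14 -13.5 20 0 0 0" --pt "0 0 35 0 0 0" --pt "0 0 35 0 0 0" --pt "0 0 30 0 0 0" --pt "0 0 11 0 0 0"

```text
time: 3.88
tool_pos: [549.8, -148.4, 178.0]
tcp_rot: [180.0, -0.2, 162.7]
ft_force: [0.2, -0.2, -0.2]
finger_gap: 84.9
grip_force: 0.0
```

Emit:
apply_moves --pt "0 0 0 0 0 0" --pt "0 0 0 0 0 0" --pt "0 0 0 0 0 0" --pt "0 0 0 0 0 0" --pt "0 0 0 0 0 0" --fingers 30 --grip_force 20

```text
time: 4.5
tool_pos: [552.2, -149.2, 182.2]
tcp_rot: [180.0, 0.2, 162.7]
ft_force: [1.0, 1.3, 6.5]
finger_gap: 34.7
grip_force: 19.7
```

Emit:
apply_moves --pt "0 0 0 0 0 0" --pt "0 0 0 0 0 0" --pt "0 0 0 0 0 0" --pt "0 0 0 0 0 0" --pt "0 0 0 0 0 0"

```text
time: 5.12
tool_pos: [552.1, -149.2, 182.2]
tcp_rot: [180.0, 0.2, 162.7]
ft_force: [1.2, 1.4, 6.9]
finger_gap: 34.3
grip_force: 19.7
```

Emit:
apply_moves --pt "0 -8 0 0 0 0" --pt "0.5 -10 0 0 0 0" --pt "0.5 -10 0 0 0 0" --pt "0.5 -10 0 0 0 0" --pt "0 -10 0 0 0 0"

```text
time: 5.75
tool_pos: [535.5, -194.7, 180.6]
tcp_rot: [180.0, 0.0, 162.7]
ft_force: [2.5, 3.8, 3.1]
finger_gap: 34.6
grip_force: 20.3
```

Emit:
apply_moves --pt "0.5 -8 1 0 0 0" --pt "0.5 -6 1 0 0 0" --pt "0 -2 1 0 0 0" --pt "0 0 0 0 0 0" --pt "0 0 0 0 0 0"

```text
time: 6.38
tool_pos: [529.4, -209.8, 177.2]
tcp_rot: [-179.9, -0.0, 162.7]
ft_force: [0.8, -0.7, 2.2]
finger_gap: 34.5
grip_force: 20.6
```

```bash
python3 - <<'E'
from h import *
p,d=eyes.snapshot("scene")
cv2.imwrite("pics/s2.png",cv2.resize(p[60:230,250:450,::-1],None,fx=3,fy=3))
E
```

```text
(no output)
```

View pics/s2.png

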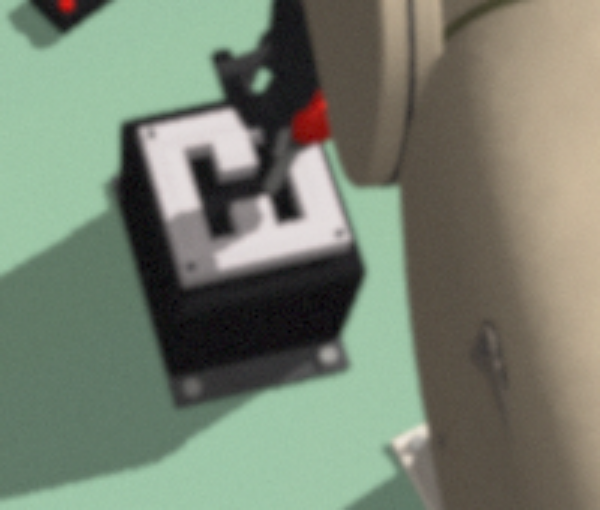

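The crop shows the rod at the right end of the neutral slot, at about px (275,170), with the knob still held. Next I'll push forward.

Emit:
apply_moves --pt "-8 0 0 0 0 0" --pt "-9 0 0.5 0 0 0" --pt "-9 0 1 0 0 0" --pt "-8 0 2 0 0 0" --pt "-6 0 2 0 0 0"

```text
time: 7.05
tool_pos: [568.7, -221.5, 172.0]
tcp_rot: [-180.0, 0.0, 162.7]
ft_force: [-0.7, 0.3, 5.4]
finger_gap: 34.8
grip_force: 20.8
```

Emit:
apply_moves --pt "-4 0 1 0 0 0" --pt "-2 0 0 0 0 0" --pt "-1 0 0 0 0 0" --pt "0 0 0 0 0 0" --pt "0 0 0 0 0 0"

```text
time: 7.68
tool_pos: [573.3, -223.0, 170.6]
tcp_rot: [-180.0, -0.2, 162.7]
ft_force: [-7.6, 2.5, 7.2]
finger_gap: 34.4
grip_force: 21.0
```

Emit:
apply_moves --pt "-2 0 0 0 0 0" --pt "-2 0 0 0 0 0" --pt "0 0 0 0 0 0" --pt "0 0 0 0 0 0" --pt "0 0 0 0 0 0"

```text
time: 8.3
tool_pos: [575.3, -223.6, 169.9]
tcp_rot: [180.0, -0.4, 162.7]
ft_force: [-15.7, 5.3, 9.6]
finger_gap: 34.7
grip_force: 21.1
```

Against the stop: about 17 N, and extra command hardly moves it. I'll release, then lift.

Emit:
apply_moves --pt "0 0 0 0 0 0" --pt "0 0 0 0 0 0" --pt "0 0 0 0 0 0" --pt "0 0 0 0 0 0" --pt "0 0 0 0 0 0" --fingers 85

```text
time: 8.93
tool_pos: [578.4, -224.6, 170.8]
tcp_rot: [-180.0, 0.0, 162.7]
ft_force: [-0.1, 0.3, -0.4]
finger_gap: 85.1
grip_force: 0.0
```

Emit:
apply_moves --pt "0 0 -15 0 0 0" --pt "0 0 -35 0 0 0" --pt "0 0 -40 0 0 0" --pt "0 0 -40 0 0 0" --pt "0 0 -20 0 0 0"

```text
time: 9.55
tool_pos: [579.2, -225.0, 325.0]
tcp_rot: [-180.0, 0.3, 162.7]
ft_force: [-0.3, -1.0, 0.5]
finger_gap: 85.0
grip_force: 0.0
```

Emit:
apply_moves --pt "30 0 0 0 0 0" --pt "40 0 0 0 0 0" --pt "40 0 0 0 0 0" --pt "20 0 0 0 0 0" --pt "0 0 0 0 0 0"

```text
time: 10.18
tool_pos: [453.5, -185.7, 321.1]
tcp_rot: [-180.0, 0.0, 162.7]
ft_force: [0.5, -0.8, -0.1]
finger_gap: 85.0
grip_force: 0.0
```

```bash
python3 - <<'E'
from h import *
s=sense();print(s["time"],s["tool_pos"],s["ft_force"])
a=[]
for c in ("wrist","scene"):
    p,d=eyes.snapshot(c);a.append(p)
    print(c,[(n,x["xyz"],x["confidence"]) for n in("red_knob","blue_knob") for x in models.place_of(n,c)])
cv2.imwrite("pics/e.png",cv2.resize(np.hstack(a)[:,:,::-1],(800,300)))
E
```

```text
10.175 [ 453.50841754 -185.6995134   321.05413894] [ 0.46141407 -0.79949616 -0.05385585]
wrist [('blue_knob', [542.6, -174.0, -3.8], 0.32)]
scene [('red_knob', [541.2, -174.9, 1.7], 0.31), ('blue_knob', [515.1, 170.6, 203.9], 0.82)]
```

View pics/e.png

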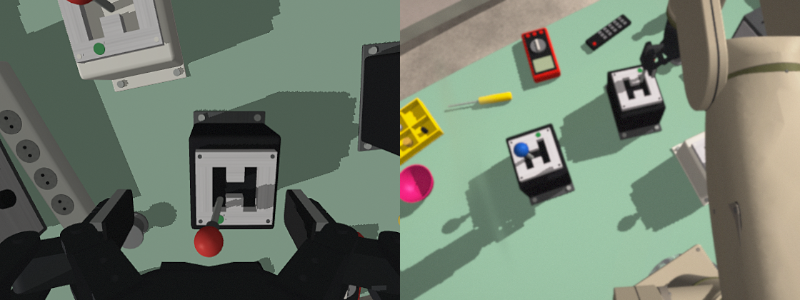

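The wrist view (left half) shows the rod in the right channel leaning toward the green dot at (219,219), with the knob at (208,241). The blue lever hasn't moved. I'll check the knob travel numerically.

```bash
python3 - <<'E'
from h import *
from scipy.spatial.transform import Rotation as Ro
s=sense();R=Ro.from_euler("xyz",s["tcp_rot"],degrees=True).as_matrix()
p,d=eyes.snapshot("wrist")
k=eyes.get_calibration("wrist");K=np.array(k["intrinsics"]);M=np.array(k["mount"])
v,u=np.nonzero(d>0)
n=cv2.undistortPoints(np.c_[u,v].astype(float).reshape(-1,1,2),K,np.array(k["D"])).reshape(-1,2)
X=((np.c_[n,np.ones(len(n))]*d[v,u][:,None])@M[:3,:3].T+M[:3,3])@R.T+s["tool_pos"]
c=p[v,u].astype(int)
m=(c[:,0]>80)&(c[:,0]>2*c[:,1])&(abs(X[:,2]-200)<35)&(np.hypot(u-292,v-338)<35)
Q=X[m];b=np.linalg.lstsq(np.c_[2*Q,np.ones(len(Q))],(Q**2).sum(1),rcond=None)[0]
r=b[:2]-[540,-176];print(len(Q),b[:3],np.sqrt(b[3]+b[:3]@b[:3]),"f",r@[.955,-.297],"l",r@[.297,.955])
E
```

```text
1324 [ 566.93036023 -222.76573532  196.53743378] 17.625873594202837 f 39.60791741508281 l -36.66296024350649
```

Height (196.5) and side offset match home, but forward travel reads 39.6 mm against a nominal 43. That could be measuring error or a slight drag on release, so I'll reseat it with closed fingers from behind.

Emit:
apply_moves --pt "-10 -1.5 40 0 0 0" --pt "-10 0 40 0 0 0" --pt "-10 0 35 0 0 0" --pt "0 0 20 0 0 0" --pt "0 0 0 0 0 0" --fingers 0

```text
time: 11.15
tool_pos: [481.3, -195.7, 184.2]
tcp_rot: [180.0, -0.2, 162.7]
ft_force: [-0.4, 0.2, 0.1]
finger_gap: 0.1
grip_force: 0.0
```

Emit:
apply_moves --pt "-15 0 0 0 0 0" --pt "-15 0 0 0 0 0" --pt "-10 0 0 0 0 0" --pt "-8 0 0 0 0 0" --pt "0 0 0 0 0 0"

```text
time: 11.78
tool_pos: [528.6, -210.6, 186.2]
tcp_rot: [-180.0, 0.0, 162.7]
ft_force: [0.4, -0.1, -0.4]
finger_gap: 0.4
grip_force: 0.0
```

Now f ≈ -0.6, l ≈ -36.4, with contact expected near f ≈ 11.

Emit:
apply_moves --pt "-5 0 0 0 0 0" --pt "-4 0 0 0 0 0" --pt "-2 0 0 0 0 0" --pt "-1 0 0 0 0 0" --pt "0 0 0 0 0 0"

```text
time: 12.4
tool_pos: [539.7, -214.1, 185.8]
tcp_rot: [180.0, -0.0, 162.7]
ft_force: [-0.3, 0.6, 0.3]
finger_gap: 0.1
grip_force: 0.0
```

Emit:
apply_moves --pt "-2 0 0 0 0 0" --pt "-1 0 0 0 0 0" --pt "-1 0 0 0 0 0" --pt "0 0 0 0 0 0" --pt "0 0 0 0 0 0"

```text
time: 13.02
tool_pos: [543.4, -215.2, 185.7]
tcp_rot: [180.0, -0.0, 162.7]
ft_force: [-1.9, 0.2, -0.6]
finger_gap: 0.4
grip_force: 0.7
```

Emit:
apply_moves --pt "-1.5 0 0 0 0 0" --pt "-1.5 0 0 0 0 0" --pt "-1 0 0 0 0 0" --pt "0 0 0 0 0 0" --pt "0 0 0 0 0 0"

```text
time: 13.65
tool_pos: [545.9, -215.9, 185.3]
tcp_rot: [180.0, -0.2, 162.7]
ft_force: [-10.1, 3.6, 1.4]
finger_gap: -0.2
grip_force: 5.1
```

Emit:
apply_moves --pt "-1.5 0 0 0 0 0" --pt "0 0 0 0 0 0" --pt "0 0 0 0 0 0" --pt "0 0 0 0 0 0" --pt "15 0 0 0 0 0"

```text
time: 14.28
tool_pos: [534.8, -212.6, 186.0]
tcp_rot: [-180.0, 0.0, 162.7]
ft_force: [0.3, -0.4, 1.2]
finger_gap: -0.2
grip_force: 0.0
```

Emit:
apply_moves --pt "30 0 0 0 0 0" --pt "35 0 -30 0 0 0" --pt "35 0 -50 0 0 0" --pt "0 0 -50 0 0 0" --pt "0 0 0 0 0 0"

```text
time: 14.9
tool_pos: [441.1, -183.9, 322.1]
tcp_rot: [-179.9, 0.6, 162.7]
ft_force: [0.6, 0.6, -1.1]
finger_gap: -0.2
grip_force: 0.0
```

```bash
python3 - <<'E'
from h import *
from scipy.spatial.transform import Rotation as Ro
s=sense();R=Ro.from_euler("xyz",s["tcp_rot"],degrees=True).as_matrix();print(s["time"],s["tool_pos"],s["ft_force"])
p,d=eyes.snapshot("wrist");cv2.imwrite("pics/f.png",p[:,:,::-1])
k=eyes.get_calibration("wrist");K=np.array(k["intrinsics"]);M=np.array(k["mount"])
v,u=np.nonzero(d>0)
n=cv2.undistortPoints(np.c_[u,v].astype(float).reshape(-1,1,2),K,np.array(k["D"])).reshape(-1,2)
X=((np.c_[n,np.ones(len(n))]*d[v,u][:,None])@M[:3,:3].T+M[:3,3])@R.T+s["tool_pos"]
c=p[v,u].astype(int)
m=(c[:,0]>80)&(c[:,0]>2*c[:,1])&(abs(X[:,2]-200)<35)&(np.hypot(X[:,0]-568,X[:,1]+223)<30)
Q=X[m];b=np.linalg.lstsq(np.c_[2*Q,np.ones(len(Q))],(Q**2).sum(1),rcond=None)[0]
r=b[:2]-[540,-176];print(len(Q),b[:3],np.sqrt(b[3]+b[:3]@b[:3]),"f",r@[.955,-.297],"l",r@[.297,.955])
m=(np.hypot(X[:,0]-541,X[:,1]+173)<85)&(abs(X[:,2]-135)<6)&(c.min(1)>110)
print(cv2.minAreaRect(X[m][:,:2].astype(np.float32)))
E
```

```text
14.9 [ 441.10023509 -183.92621487  322.05455976] [ 0.60344715  0.58140051 -1.10344053]
237 [ 569.19763969 -224.24895675  201.263811  ] 12.615368941582012 f 42.213686061485966 l -37.406054711957964
((533.3903198242188, -173.2714080810547), (110.17576599121094, 96.92884063720703), 73.06342315673828)
```

View pics/f.png

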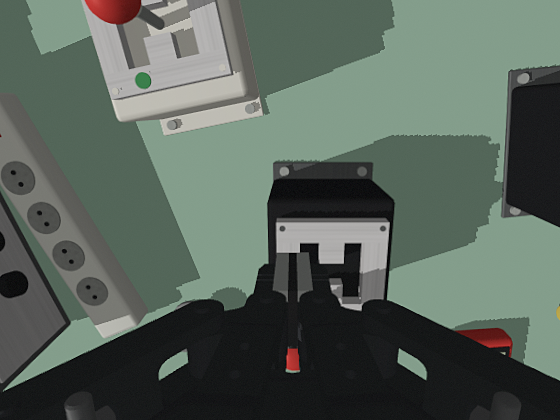

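The closed fingers now hide most of the knob (red sliver at px (292,360)). It reads f ≈ 42, and the push from behind met the hard stop at about 11 N. The arm is clear, so I'm handing in.

```bash
python3 -c "
from bench import job
print(job.hand_in())"
```

```text
the job is handed in; nothing more can be done
None
```

The red-knobbed shifter's lever went right across neutral, then forward to its stop at the green-dot end, and I handed the job in at about 15 s. The last knob reading, about 42 of 43 mm forward, was partly hidden. The blue lever and the white look-alike were not touched.

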